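# Stack the stone sieves and hold the stack level over the sorting tray

## Task

Build the stone-grading stack: the fine sieve seated in the mouth of the grey metal catch pan and the coarse sieve, with its three stones still in it, seated in the fine one; set the sieves down rather than dropping them and spill no stone. With the stack standing assembled, grip it by the pan at the bottom, lift it all and finish holding it still and level over the middle of the grey-lined sorting tray, about a hand's breadth (8 to 15 cm) above it, ready for shaking: do not put it down or let go. Leave the loupe and the tweezers where they lie.

Things in the scene. Friction and masses are not known exactly. Their poses are not given: they have to be found in the camera images.
- pan: Catch pan, the bottom of the stack: an open round cup turned from grey metal with two grooves round it, no holes in its floor, 60 mm outer diameter, 24 mm tall, wall 5.5 mm, mouth 49 mm, 0.08 to 0.17 kg. Grip it from outside; it is 5 mm wider than the sieves. With both sieves on it the stack is 46 mm tall and weighs about 0.3 kg. Origin: centre of the underside, z up.
- pan_seat (a point): Point on the pan's axis 18 mm above its underside: the fine sieve's origin comes to lie here when it is fully seated on the pan.
- fine_sieve: Empty brass sieve with many small holes (2.6 mm) in its plate, 80 g. 17 mm tall: the lowest 6 mm are a tapered spigot (40 to 46 mm across) that drops into the 49 mm mouth below; grip the upright frame, 55 mm diameter, from 6 mm to the rim at 17 mm. The shoulder at 6 mm rests on the rim below. Rim 3 mm thick, plate 6.5 mm above the underside. Origin: centre of the underside, z up.
- fine_seat (a point): Point on the fine sieve's axis 11 mm above its underside: the coarse sieve's origin comes to lie here when it is fully seated on the fine sieve.
- coarse_sieve: Brass sieve with large holes (7 mm) and the three loose stones, 64 to 104 g, the same shape as the fine sieve: 17 mm tall, spigot on the lowest 6 mm (40 to 46 mm across), frame 55 mm in diameter above it, rim at 17 mm, mouth 49 mm. The stones rise at most to the rim. The two sieves may have changed places from start to start. Origin: centre of the underside, z up.
- stone0: Dark red tumbled stone, 15x12x10 mm, 10 g, loose in the coarse sieve. Origin: centre of its underside.
- stone1: Violet tumbled stone, 14x11x9 mm, 10 g, loose in the coarse sieve. Origin: centre of its underside.
- stone2: Amber tumbled stone, 13x12x9 mm, 10 g, loose in the coarse sieve. Origin: centre of its underside.
- tray: Fixed shallow white sorting tray with a grey lining, 200 (its x) x 160 (its y) mm, rim 14 mm high, floor about 4 mm above the bench, to the left. Origin: centre of its underside.
- loupe: Folding loupe, 30x65x18 mm, loose on the bench behind the pan; a bystander. Origin: centre of its underside.
- tweezers: Steel tweezers, 122x9x12 mm, loose on the bench in front of the tray; a bystander. Origin: centre of the underside.
Not all that is in view belongs to the job. Leave any green or red look-alike of the fine_sieve alone.

How it is judged (in metres and radians):
On the way:
1. the fine sieve seated on the pan and the coarse sieve seated on the fine one, while the pan still stands (height (world z) of pan below 0.012 m and distance between fine_sieve and pan_seat below 0.003 m and distance between coarse_sieve and fine_seat below 0.003 m and horizontal distance between each of stone0, stone1, stone2 and coarse_sieve below 0.026 m and z of stone0 in the frame of coarse_sieve between 0.003 and 0.022 m and z of stone1 in the frame of coarse_sieve between 0.003 and 0.022 m and z of stone2 in the frame of coarse_sieve between 0.003 and 0.022 m), for 0.2 s.
At the end, for the whole second after the job is handed in: Fingers hold the pan, underside 60 to 200 mm above the bench, centre within 50 mm of the tray's (horizontally), level within 0.09 rad, still (under 20 mm/s, 0.1 rad/s); both sieves seated (origins within 3 mm of their seats); all three stones in the coarse sieve (height (world z) of pan between 0.06 and 0.2 m and horizontal distance between pan and tray below 0.05 m and angle between each of pan, coarse_sieve's own z axis and vertical below 0.09 rad and linear speed of pan below 0.02 m/s and angular speed of pan below 0.1 rad/s and contact force between the fingers and pan above 1 N and distance between fine_sieve and pan_seat below 0.003 m and distance between coarse_sieve and fine_seat below 0.003 m and horizontal distance between each of stone0, stone1, stone2 and coarse_sieve below 0.026 m and z of stone0 in the frame of coarse_sieve between 0.003 and 0.022 m and z of stone1 in the frame of coarse_sieve between 0.003 and 0.022 m and z of stone2 in the frame of coarse_sieve between 0.003 and 0.022 m); the arm keeps its last pose, push and grip.
It fails at once if a stone spills out of the coarse sieve (horizontal distance between any of stone0, stone1, stone2 and coarse_sieve above 0.034 m).
It fails at once if a sieve is dropped from more than about 1 cm ((linear speed of fine_sieve above 0.45 m/s and contact force between the fingers and fine_sieve below 0.2 N) or (linear speed of coarse_sieve above 0.45 m/s and contact force between the fingers and coarse_sieve below 0.2 N)).
It fails at once if the loupe or the tweezers are disturbed (moved over 20 mm) (distance of any of loupe, tweezers from where it was at the start of the episode above 0.02 m).
It also fails if it takes over 72 s, if anything falls off the work surface, if the arm or the gripper's body presses on something with over 40 N, if the wrist force passes 120 N, or if a joint passes its speed limit or range.

## Robot

A 6-joint arm with a two-finger parallel gripper is mounted at the origin on a cart in front of the work surface, level with it; the furniture and walls round the work are solid. World frame = base frame: x ahead of the robot, y to its left, z up, the work surface at z = 0. Lengths are in mm, angles in rad, forces in N, time in s.
With the tool pointing down it reaches from about 275 to 1000 mm from the base axis. Payload 8.4 kg.
Tool frame: the origin (TCP) lies between the finger pads; the fingertips stand 22 mm ahead of it and the grasp point (between the pads) lies 3 mm ahead of it; z points along the fingers, y is the line along which they close (so a half turn about z gives the same grasp; the last joint's range is limited). The gripper opens to 85 mm and grips with 20 to 120 N. Pads are 22 mm wide; open, the fingers measure 114 mm over their backs; the gripper's body (76 mm by 85 mm) begins 54 mm behind the grasp point. The pads swing forward as they close: fully open they stand 13 mm farther back than shut.
Start: joints at [-1.204, 0.353, 1.633, -0, 1.155, -0.002], TCP at [225.309, -582.978, 219.681] pointing down, gripper open.
Joint ranges: [-2.63, 2.63], [-0.92, 2.1], [0.06, 2.66], [-1.3, 4.44], [0, 2.69], [-3.02, 3.02]. Speed limits (rad/s): [2.22, 2.22, 2.79, 3.14, 3.14, 3.14].

## Interface

Orientations are given as [roll, pitch, yaw] about the fixed x, y, z axes, in that order (R = Rz(yaw) Ry(pitch) Rx(roll)).
In Python, from rig import r, grab_frame gives the robot as it stands.
- The arm moves only by the shell command python3 -m inch 'ROWS' [FORCE]. ROWS is JSON, a list of rows, each a list of 7 numbers: the turn, a rotation vector about the tool's x, y, z as a fraction of full scale, then the shift along the tool's x, y, z as a fraction of full scale, then the closure, from 0 (fully open) to 1 (shut). In form: [[rx, ry, rz, dx, dy, dz, fingers], ...]. A call has 1 to 8 rows; each row shifts and turns the commanded pose from where the row before left it, along the tool's axes as they then stand; what a row does not reach is not made up. Full scale, the value 1, is 2.5 cm for a shift and pi rad for a turn. A row lasts 1/12 s, in which the tool goes at most 41.7 mm and 7.16 degrees, less where a joint would pass 70% of its speed; a pose out of reach is approached as far as the arm can. A call with a number of a shift or a turn outside -1 to 1 is refused whole. A call with a gripper value outside its range is refused whole. The fingers move at their own pace and stop on an object; FORCE is the grip in N (left out, the last holds). Time passes only in rows, so rows that do not move let the fingers close. It gives the time, the measured TCP pose, the force, the opening and the grip force at its end, in the units of the state.
- r.sense(): the state, without advancing time (a new reading comes with each control period).
- grab_frame(name): name is "scene" or "side" or "wrist"; returns a dict with "pixels" (480x640x3 uint8, red, green, blue), "z_map" (480x640 float32, mm along the optical axis (not along the pixel's ray), 0 where there is no reading), "vertical_fov" (degrees; the focal length in pixels is half the picture's height over the tangent of half this angle, whatever the lens; pixels are square), "cx", "cy" (the principal point, pixels), "cam_to_world" (4x4, takes a point from camera to world coordinates). Camera axes: x right, y down, z forward; pixel columns grow to the right and rows downward; lengths in mm; the calibration is good to about 2 mm. The wrist camera is an equidistant fisheye: a pixel r from the principal point sees the ray r / f radians off the axis. A picture is of the moment at which its call begins.
- r.sign_off(): hands the job in; it is judged then, once.
The state is a dict: "clock": time; "qpos": joint angles; "qvel": joint speeds; "joint_efforts": joint torques, N m; "eef_pos": TCP position; "tcp_rot": TCP orientation; "contact_force": force on the tool from outside, world axes, zero at the start; "wrist_torque": the same for the moment, N m; "opening": opening from 0.0 (shut) to 1.0 (fully open); "grasp_force": force on a finger pad.
Only numpy, scipy, OpenCV 4.12 (cv2) and the standard library are available. Lean on these libraries where they do the work, as an engineer would, in place of code of your own. Each camera call takes 0.05 s, during which the arm holds its last target. There are 200 camera calls.

## Working session

There is one attempt and no reset: what is moved stays moved. The work goes in short steps, Python scripts to look and compute and a shell command to move; the robot and the scene stay as the last step left them, time stands still between calls to the robot, and variables do not carry over. Pictures are saved under pics/ and viewed, at most 12 in all, crops included, and the job is handed in when it is done.

```bash
ls; mkdir -p pics
cat > h.py <<'E'
import numpy as np, cv2
from rig import r, grab_frame
def shot(cam,name):
    f=grab_frame(cam); cv2.imwrite('pics/%s.png'%name,f['pixels'][:,:,::-1]); np.savez('pics/%s.npz'%name,**{k:np.array(v) for k,v in f.items()}); return f
def load(name): return dict(np.load('pics/%s.npz'%name))
def pt(f,u,v,z=None,plane=None):
    F=240/np.tan(np.radians(float(f['vertical_fov']))/2); T=np.array(f['cam_to_world'])
    d=np.array([(u-f['cx'])/F,(v-f['cy'])/F,1.])
    if plane is not None:
        w=T[:3,:3]@d; return T[:3,3]+w*(plane-T[2,3])/w[2]
    if z is None: z=f['z_map'][int(v),int(u)]
    return T[:3,:3]@(d*z)+T[:3,3]
def cloud(f):
    F=240/np.tan(np.radians(float(f['vertical_fov']))/2); T=np.array(f['cam_to_world'])
    v,u=np.mgrid[:480,:640]; z=f['z_map']
    P=np.stack([(u-f['cx'])/F*z,(v-f['cy'])/F*z,z],-1)@T[:3,:3].T+T[:3,3]
    P[z==0]=np.nan; return P
E
python3 - <<'E'
from h import *
f=shot('scene','s0'); print(f['cam_to_world'],f['vertical_fov']); print(r.sense())
f=shot('side','d0');print(f['cam_to_world'])
E
```

```text
pics
[[-8.42948244e-01 -2.80665367e-01  4.58982798e-01  4.38758196e+00]
 [-5.37928080e-01  4.26279755e-01 -7.27268142e-01  7.90720104e+02]
 [ 8.46390542e-03 -8.59949139e-01 -5.10309554e-01  6.35521540e+02]
 [ 0.00000000e+00  0.00000000e+00  0.00000000e+00  1.00000000e+00]] 53.5709835366156
{'clock': 0.05, 'qpos': array([-1.20439008e+00,  3.53645981e-01,  1.63413694e+00, -1.19762244e-05,
        1.15520524e+00, -2.36823740e-03]), 'qvel': array([-1.62697369e-03,  7.23131913e-04, -1.68865145e-04, -5.71228843e-05,
        3.71914502e-04,  5.30682657e-04]), 'joint_efforts': array([ 2.12704954e-04, -6.06891203e+01, -3.43165934e+01,  2.89527661e-04,
        3.99749246e-03,  7.91570960e-05]), 'eef_pos': array([ 225.13265997, -582.5125645 ,  218.96185051]), 'tcp_rot': array([-3.14019713e+00,  7.64511754e-06,  3.68779328e-01]), 'contact_force': array([0.46188143, 0.08208848, 0.74492176]), 'wrist_torque': array([-0.00961684,  0.04049315,  0.00850019]), 'grasp_force': 0.0, 'opening': 0.9983003908655249}
[[ 9.99199012e-01 -3.00434725e-02  2.64333909e-02  4.96410816e+02]
 [-3.83445361e-02 -5.29870944e-01  8.47211001e-01 -9.39057068e+02]
 [-1.14468746e-02 -8.47545971e-01 -5.30598527e-01  6.20471775e+02]
 [ 0.00000000e+00  0.00000000e+00  0.00000000e+00  1.00000000e+00]]
```

View pics/s0.png

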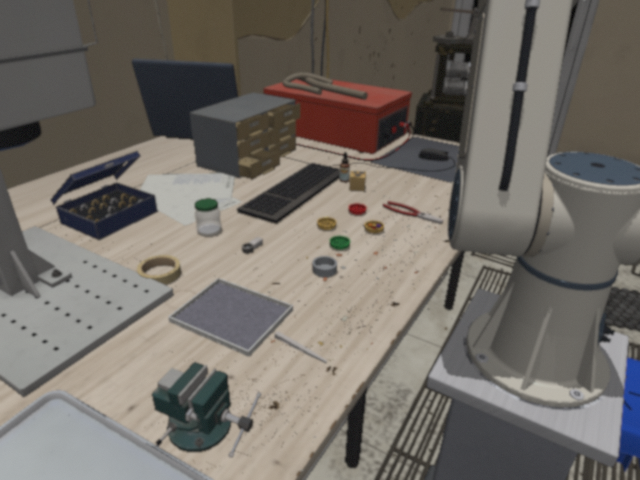

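View pics/d0.png

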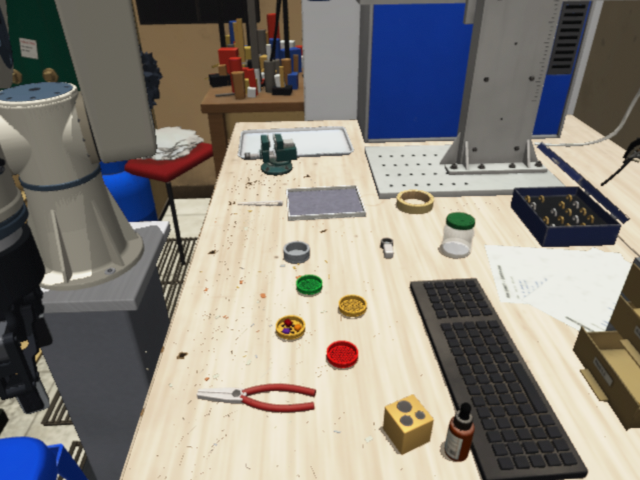

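Scene: pan is the grey ring at (296,251) in the side view. Fine-sieve candidates: brass with holes (352,306), green (309,285), red (342,354), brass with stones (290,327), which is the coarse sieve, and a tan wooden ring (414,202). I choose (352,306) as fine and (290,327) as coarse. The loupe is at (388,247), the tweezers at (258,204), and the tray centre at about (326,202).

```bash
cat > fit.py <<'E'
from h import *
from scipy.optimize import least_squares
def rim(P,c,h,R=45):
    Q=P.reshape(-1,3); Q=Q[np.isfinite(Q).all(1)]
    Q=Q[np.hypot(*(Q[:,:2]-c[:2]).T)<R]; q=Q[(Q[:,2]>h-4)&(Q[:,2]<h+5)]
    return q
def circ(q,r):
    # outer circle: robust one-sided fit through ring middle radius r
    s=least_squares(lambda p:np.hypot(q[:,0]-p[0],q[:,1]-p[1])-r,q[:,:2].mean(0),loss='soft_l1'); return s.x,np.sqrt(2*s.cost/len(q))
E
python3 - <<'E'
from fit import *
d=load('d0'); s=load('s0'); Pd=cloud(d);Ps=cloud(s)
px=dict(pan=(296,251,24,27.2),fine=(352,306,17,26),coarse=(290,327,17,26),green=(309,285,17,26),red=(342,354,17,26))
for k,(u,v,h,R) in px.items():
    c=pt(d,u,v,plane=h); 
    for n,P in(('d',Pd),('s',Ps)):
        q=rim(P,c,h)
        if len(q)>5: print(k,n,c.round(),len(q),*circ(q,R),q[:,2].mean().round(1), ((q[:,:2].min(0)+q[:,:2].max(0))/2).round(1),np.ptp(q[:,:2],axis=0).round())
for u,v,h in((287,194,14),(357,188,14),(365,215,14),(288,217,14)): print('tray',pt(d,u,v,plane=h).round())
for u,v in((236,204),(284,204),(388,240),(388,255)): print(pt(d,u,v,plane=8).round())
im=cv2.imread('pics/d0.png')[220:380,240:400]; cv2.imwrite('pics/c0.png',cv2.resize(im,(600,600),interpolation=cv2.INTER_CUBIC))
E
```

```text
pan d [475. -39.  24.] 183 [476.47468302 -26.91719166] 1.4006209074705018 23.7 [476.6 -26.8] [56. 58.]
pan s [475. -39.  24.] 151 [477.46876687 -21.97943831] 1.5559007206899913 23.5 [477.2 -23.9] [59. 59.]
fine d [ 582. -224.   17.] 189 [ 583.67151035 -216.20597853] 1.089951516403354 16.8 [ 583.8 -215.5] [53. 56.]
fine s [ 582. -224.   17.] 78 [ 585.78030646 -211.86190865] 1.5287180046315165 16.3 [ 585.7 -212.8] [53. 59.]
coarse d [ 464. -276.   17.] 304 [ 464.93044802 -271.11760678] 2.9639349859792925 16.5 [ 465.1 -270.6] [53. 56.]
coarse s [ 464. -276.   17.] 115 [ 467.08251507 -267.10351016] 2.712060949879318 15.8 [ 467.  -267.6] [54. 57.]
green d [ 501. -154.   17.] 163 [ 502.14383855 -145.16577984] 1.160037657241029 16.7 [ 501.8 -144.2] [53. 57.]
green s [ 501. -154.   17.] 86 [ 503.76277736 -141.35437609] 1.156560364074246 16.1 [ 505.1 -141.7] [55. 55.]
red d [ 553. -347.   17.] 236 [ 553.82689048 -342.46247704] 0.9959669899235497 16.9 [ 554.1 -342.5] [54. 57.]
red s [ 553. -347.   17.] 72 [ 555.88657448 -338.3677638 ] 1.4248148580683095 16.1 [ 556.2 -339.4] [54. 57.]
tray [450. 261.  14.]
tray [646. 286.  14.]
tray [649. 131.  14.]
tray [455. 133.  14.]
[314. 222.   8.]
[443. 214.   8.]
[690.  20.   8.]
[680. -42.   8.]
```

View pics/c0.png

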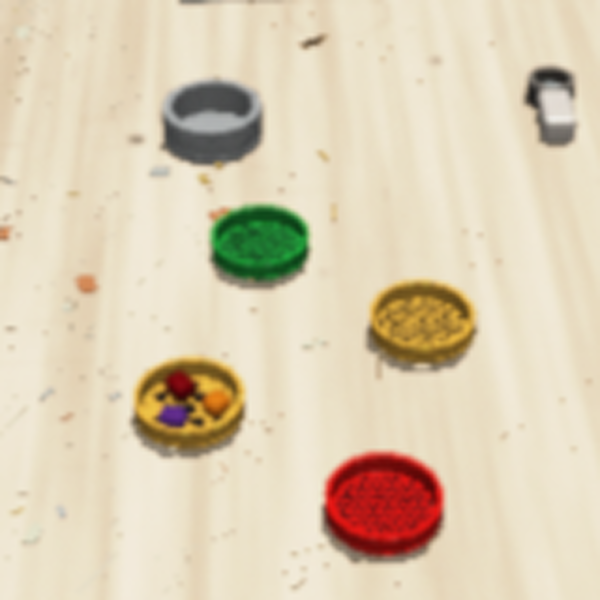

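Crop confirms: fine = brass, empty, at crop (422,322); coarse with three stones at (190,405); pan at (212,120). Moving over the fine sieve.

```bash
python3 -m inch '[[0,0,0.0392,0,0,0,0],[0,0,0.0392,0,0,0,0],[0,0,0.0391,0,0,0,0],[0,0,0,1,-1,0,0],[0,0,0,1,-1,0,0],[0,0,0,1,-1,0,0],[0,0,0,1,-1,0,0],[0,0,0,1,-1,0,0]]' 30
python3 -m inch '[[0,0,0,1,-1,0,0],[0,0,0,1,-1,0,0],[0,0,0,1,-1,0,0],[0,0,0,1,-1,0,0],[0,0,0,1,-1,0,0],[0,0,0,1,-1,0,0],[0,0,0,0.8,-1,0,0],[0,0,0,0,0,0,0]]'
python3 - <<'E'
from h import *
f=shot('wrist','w0'); s=r.sense(); print(s['eef_pos'],s['tcp_rot'],f['cam_to_world'].round(3),f['vertical_fov'],f['cx'],f['cy'])
E
```

```text
clock: 0.77
eef_pos: [351.0, -456.6, 219.3]
tcp_rot: [-3.141, 0.0, -0.001]
contact_force: [0.2, 0.2, 0.1]
opening: 0.997
grasp_force: 0.0
clock: 1.43
eef_pos: [523.4, -279.1, 219.4]
tcp_rot: [-3.14, -0.001, 0.003]
contact_force: [-0.0, 0.1, -0.2]
opening: 0.999
grasp_force: 0.0
[ 521.76286054 -280.8717539   219.26772382] [-3.14095980e+00  2.99118195e-04  3.29719872e-03] [[ 2.00000e-03 -9.54000e-01 -2.99000e-01  5.99098e+02]
 [-1.00000e+00 -3.00000e-03  2.00000e-03 -2.79671e+02]
 [-2.00000e-03  2.99000e-01 -9.54000e-01  3.74706e+02]
 [ 0.00000e+00  0.00000e+00  0.00000e+00  1.00000e+00]] 65.70646984690485 320.2493915934398 243.53644770716141
```

View pics/w0.png

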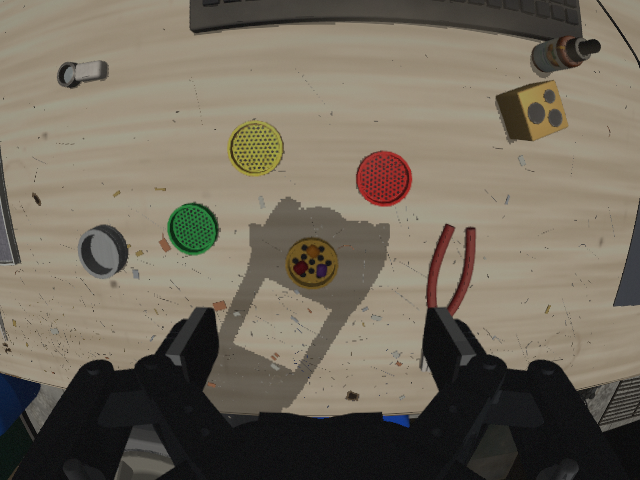

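Wrist view: fine (256,148), coarse (312,262), pan (103,251). Fit them with the fisheye model.

```bash
cat >> h.py <<'E'
def wcloud(f):
    F=240/np.tan(np.radians(float(f['vertical_fov']))/2); T=np.array(f['cam_to_world'])
    v,u=np.mgrid[:480,:640]; a=u-float(f['cx']); b=v-float(f['cy']); rr=np.hypot(a,b)+1e-9; t=np.tan(rr/F)/rr; z=f['z_map']
    P=np.stack([a*t*z,b*t*z,z],-1)@T[:3,:3].T+T[:3,3]; P[z==0]=np.nan; return P
E
cat > meas.py <<'E'
import sys
from fit import *
def meas(name,items):
    f=load(name); P=wcloud(f)
    for k,c,h,R in items:
        q=rim(P,np.array(c),h)
        if len(q)<10: print(k,'few',len(q)); continue
        x,e=circ(q,R); print(k,x.round(1),'rms',e.round(2),'ext',((q[:,:2].min(0)+q[:,:2].max(0))/2).round(1),np.ptp(q[:,:2],axis=0).round(),'z',np.median(q[:,2]).round(1),len(q))
IT=[('fine',(585,-214),17,26),('coarse',(466,-269),17,26),('pan',(477,-25),24,27.2)]
E
python3 -c "
from meas import *
meas('w0',IT)"
```

```text
fine [ 583.4 -215.7] rms 0.92 ext [ 583.2 -215.3] [55. 54.] z 18.0 595
coarse [ 465.1 -270.3] rms 3.22 ext [ 465.  -270.1] [54. 55.] z 17.2 934
pan [476.7 -26.7] rms 1.35 ext [476.5 -25.7] [59. 60.] z 24.9 742
```

```bash
python3 -m inch '[[0,0,0,0.82,-0.87,0.6,0],[0,0,0,0.82,-0.87,0.8,0],[0,0,0,0.82,-0.87,1,0],[0,0,0,0,0,1,0],[0,0,0,0,0,1,0],[0,0,0,0,0,0.4,0],[0,0,0,0,0,0,0],[0,0,0,0,0,0,0]]'
python3 - <<'E'
from meas import *
shot('wrist','w1'); s=r.sense(); print(s['eef_pos'],s['tcp_rot']); meas('w1',IT)
E
```

```text
clock: 2.15
eef_pos: [581.4, -218.7, 99.8]
tcp_rot: [-3.141, 0.001, -0.001]
contact_force: [-0.1, -0.1, 0.3]
opening: 1.001
grasp_force: 0.0
[ 582.20110647 -218.89409739  100.81874857] [ 3.14106839e+00 -1.03529558e-03 -1.30975898e-03]
fine [ 583.9 -215.3] rms 0.92 ext [ 583.3 -215.1] [55. 54.] z 17.9 1285
coarse [ 465.3 -270. ] rms 3.04 ext [ 464.5 -269.8] [56. 54.] z 16.8 1526
pan [477.  -26.7] rms 1.35 ext [486.8 -25.9] [39. 60.] z 24.8 736
```

```bash
python3 -m inch '[[0,0,0,0.07,-0.13,0.8,0],[0,0,0,0,0,0.8,0],[0,0,0,0,0,0.7,0],[0,0,0,0,0,0.4,0],[0,0,0,0,0,0.2,0],[0,0,0,0,0,0,0.1],[0,0,0,0,0,0,0.2],[0,0,0,0,0,0,0.25]]' 25
python3 - <<'E'
from h import *
for i in range(4):
    grab_frame('side'); s=r.sense(); print(s['eef_pos'].round(2),s['opening'],s['contact_force'].round(1))
f=shot('side','d1'); im=cv2.imread('pics/d1.png')[250:350,290:420]; cv2.imwrite('pics/c1.png',cv2.resize(im,(780,600),interpolation=cv2.INTER_CUBIC))
E
```

```text
clock: 2.87
eef_pos: [584.6, -215.0, 28.5]
tcp_rot: [3.141, -0.002, -0.0]
contact_force: [0.1, -0.2, 0.2]
opening: 0.754
grasp_force: 0.0
[ 584.49 -214.98   28.42] 0.7499380702464652 [ 0.2 -0.3 -0.5]
[ 584.41 -214.9    28.29] 0.7504572735280266 [-0.1  0.5 -0.1]
[ 584.26 -214.8    28.13] 0.7529795080625404 [-0.1 -0.1 -0.4]
[ 584.1  -214.77   27.92] 0.7481008568186099 [-0.3  0.4 -0.6]
```

View pics/c1.png

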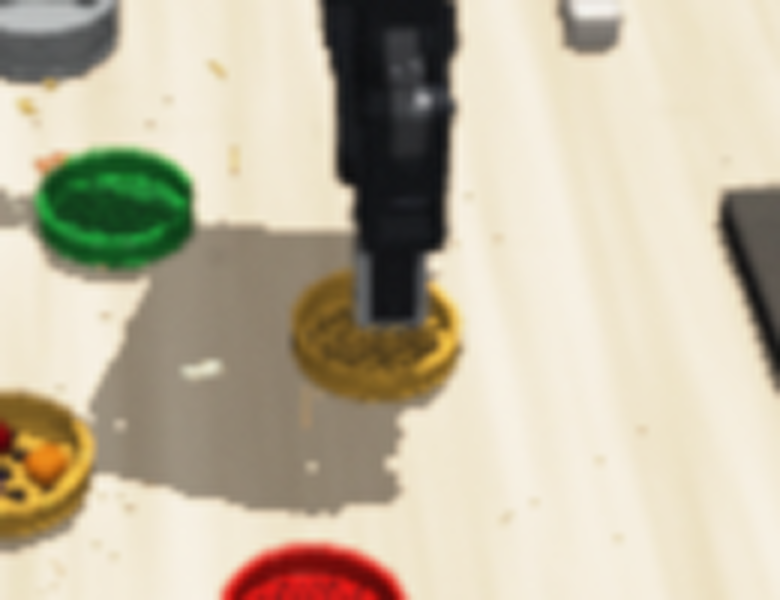

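The near fingertip ends at crop (388,322), i.e. about (355,303) in the full picture. Get its height from the depth map.

Run:
```python
from h import *
f=load('d1'); P=cloud(f)
for v in range(292,309): print(v,P[v,352].round(1),P[v,356].round(1))
```

```text
292 [ 576.6 -259.8   79.5] [ 584.2 -256.7   76.8]
293 [ 576.6 -260.6   77.9] [ 584.1 -257.9   75.4]
294 [ 576.7 -259.9   75.1] [ 584.  -258.9   74. ]
295 [ 576.7 -260.8   73.6] [ 583.8 -261.1   73.5]
296 [ 576.8 -260.3   70.9] [ 584.3 -257.9   68.7]
297 [ 576.9 -260.2   68.5] [ 584.2 -259.1   67.4]
298 [ 577.  -259.3   65.5] [ 584.3 -258.7   64.8]
299 [ 576.8 -261.9   65.3] [ 584.8 -255.1   59.5]
300 [ 576.9 -261.1   62.4] [ 584.5 -258.6   60. ]
301 [ 577.1 -260.2   59.4] [ 584.5 -259.    58. ]
302 [ 577.  -261.5   58.1] [ 584.7 -258.    54.9]
303 [ 577.7 -256.1   51.3] [ 585.7 -250.8   46.6]
304 [ 578.1 -253.2   46.5] [ 591.4 -206.9    7.5]
305 [ 583.3 -210.4    8.2] [ 591.1 -210.     7.5]
306 [ 583.  -213.     7.9] [ 591.1 -211.1    6. ]
307 [ 582.9 -214.6    6.7] [ 590.4 -216.4    7.9]
308 [ 582.4 -219.5    8.5] [ 590.3 -218.2    7. ]
```

Run:
```python
from meas import *
f=shot('wrist','w2'); s=r.sense(); print(s['eef_pos'],f['cam_to_world'][:3,3]); meas('w2',IT)
```

```text
[ 583.88541631 -214.61982853   27.57905699] [ 659.75274563 -215.26434993  183.07780252]
fine [ 584.1 -215.3] rms 0.92 ext [ 583.6 -215.3] [55. 55.] z 17.8 2507
coarse few 5
pan [477.3 -27.1] rms 1.32 ext [482.  -21.1] [49. 52.] z 24.7 769
```

View pics/w2.png

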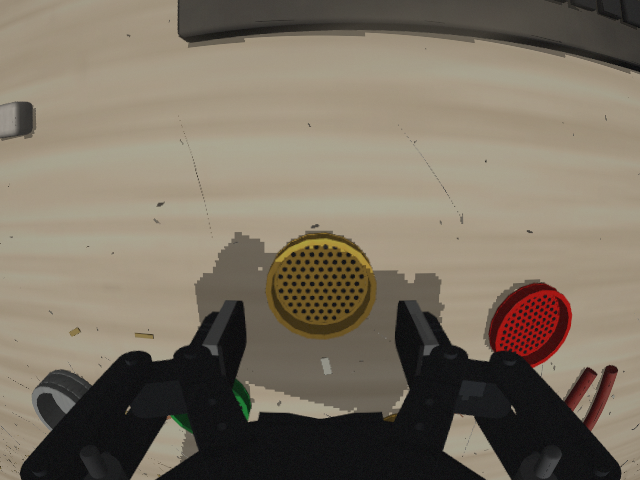

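The wrist view shows the fingertips, (235,303) and (405,303), clearly short of the sieve, centre (322,286). Check their height.

Run:
```python
from h import *
f=load('w2'); P=wcloud(f)
for u in(230,236,240,242,400,405,410):
  for v in(303,308,320,340,360): print(u,v,P[v,u].round(0))
```

```text
230 303 [ 595. -180.   54.]
230 308 [ 594. -180.   57.]
230 320 [ 594. -182.   67.]
230 340 [ 589. -183.   73.]
230 360 [ 583. -183.   76.]
236 303 [ 594. -181.   52.]
236 308 [ 594. -183.   57.]
236 320 [ 592. -183.   62.]
236 340 [ 584. -183.   64.]
236 360 [ 577. -183.   67.]
240 303 [ 594. -183.   52.]
240 308 [ 593. -183.   54.]
240 320 [ 588. -183.   55.]
240 340 [ 581. -183.   59.]
240 360 [ 572. -183.   61.]
242 303 [ 593. -183.   50.]
242 308 [ 591. -183.   51.]
242 320 [ 586. -183.   52.]
242 340 [ 578. -183.   55.]
242 360 [ 530. -168.    1.]
400 303 [ 594. -247.   52.]
400 308 [ 591. -247.   51.]
400 320 [ 587. -247.   53.]
400 340 [ 579. -247.   57.]
400 360 [ 573. -247.   61.]
405 303 [ 594. -249.   53.]
405 308 [ 594. -248.   57.]
405 320 [ 591. -247.   62.]
405 340 [ 584. -247.   65.]
405 360 [ 579. -247.   70.]
410 303 [ 595. -251.   54.]
410 308 [ 594. -250.   56.]
410 320 [ 594. -248.   67.]
410 340 [ 589. -247.   73.]
410 360 [ 583. -247.   76.]
```

Both cameras put the fingertips at about z = 50, not 10, so the real tip offset differs from the quoted one. I'll go by what's seen: descend part way, narrow the opening, then measure the tip again.

```bash
cat > tip.py <<'E'
from h import *
def tip(name):
    f=shot('wrist',name); P=wcloud(f); s=r.sense(); e=s['eef_pos']
    q=P.reshape(-1,3); m=np.isfinite(q).all(1)&(abs(q[:,0]-e[0])<14)
    L=[]
    for sg in(1,-1):
        d=sg*(q[:,1]-e[1]); k=q[m&(d>s['opening']*42.5-4)&(d<s['opening']*42.5+9)&(q[:,2]>e[2]-12)&(q[:,2]<e[2]+60)]
        # pad inner plane
        print('pad',sg,len(k), np.percentile(k[:,2],[0,1,2,5,20]).round(1), 'y',np.median(k[:,1]).round(1),'x',k[:,0].min().round(1),k[:,0].max().round(1))
    print(e.round(1),s['opening'],s['contact_force'].round(1))
E
python3 -m inch '[[0,0,0,0,0,0.5,0.25],[0,0,0,0,0,0.5,0.28],[0,0,0,0,0,0,0.3],[0,0,0,0,0,0,0.3],[0,0,0,0,0,0,0.3]]'
python3 -c "
from tip import *; tip('w3')"
```

```text
clock: 3.58
eef_pos: [583.4, -214.5, 1.6]
tcp_rot: [-3.141, 0.001, -0.0]
contact_force: [-0.4, 0.2, 0.2]
opening: 0.7
grasp_force: 0.0
pad 1 3329 [-0.5  0.1  0.2  0.6  1.4] y -184.2 x 569.8 597.7
pad -1 3300 [-1.3  0.1  0.3  0.6  1.5] y -245.5 x 569.9 597.7
[ 583.7 -214.6    2. ] 0.7010704802383811 [-1.4  0.2 -0.3]
```

```bash
sed -i "s/(q\[:,2\]>e\[2\]-12)/(q[:,2]>ZMIN)/; s/def tip(name):/def tip(name,ZMIN=19):/" tip.py
python3 -c "
from tip import *; tip('w4')
im=cv2.imread('pics/w4.png')[180:420,160:480]; cv2.imwrite('pics/c4.png',cv2.resize(im,(800,600)))"
```

```text
pad 1 2328 [19.1 21.1 22.1 24.6 32.2] y -184.9 x 571.2 596.3
pad -1 2310 [19.  20.2 21.6 24.1 32.1] y -245.2 x 571.6 596.3
[ 583.9 -214.7    2.3] 0.6962431716980744 [1.1 0.9 0.2]
```

View pics/c4.png

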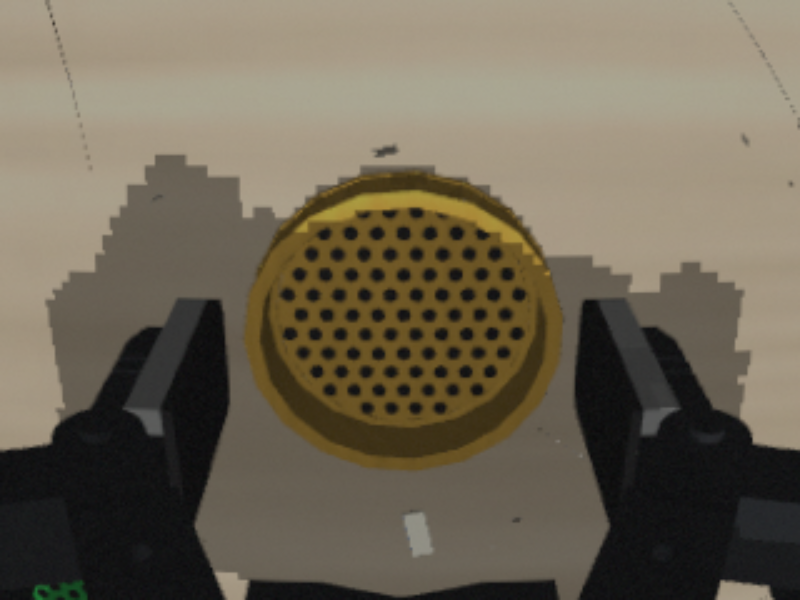

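Fingertips stand at about z = 21 either side of the sieve, centred on it. Descend about 11 mm and close.

```bash
python3 -m inch '[[0,0,0,0,0,0.24,0.3],[0,0,0,0,0,0.2,0.3],[0,0,0,0,0,0,0.31],[0,0,0,0,0,0,0.33],[0,0,0,0,0,0,0.36],[0,0,0,0,0,0,0.4],[0,0,0,0,0,0,0.45],[0,0,0,0,0,0,0.5]]' 30
python3 -m inch '[[0,0,0,0,0,0,0.5],[0,0,0,0,0,0,0.5]]'
python3 -c "
from tip import *; tip('w5',4)
f=load('w5');P=wcloud(f)
k=np.isfinite(P[...,0])&(abs(P[...,0]-584)<9)&(abs(abs(P[...,1]+215)-29.5)<1.5)&(P[...,2]<40)
print(np.histogram(P[k][:,2],np.arange(-2,40,2)))
shot('side','d5'); P=cloud(load('d5'))
for u in (350,353,356): print([(v,*P[v,u].round(0)[1:]) for v in range(306,324)])
"
```

```text
clock: 4.35
eef_pos: [583.7, -214.6, -8.7]
tcp_rot: [3.142, -0.0, -0.0]
contact_force: [0.3, 0.0, -0.2]
opening: 0.632
grasp_force: 31.7
clock: 4.52
eef_pos: [583.7, -214.6, -8.8]
tcp_rot: [3.142, -0.0, -0.0]
contact_force: [0.7, -0.3, -0.1]
opening: 0.631
grasp_force: 31.7
pad 1 2692 [ 6.2  7.6  8.2 11.5 18. ] y -187.9 x 570.1 597.0
pad -1 2813 [ 5.8  7.2  7.5  8.6 17.6] y -242.1 x 569.7 597.7
[ 583.7 -214.6   -8.8] 0.6282209484678692 [ 0.7  0.  -0.3]
(array([  3, 123,   7,   0,   0,   0,   0,   0,   0,   0,   0,   0,   0,
         0,   1,   0,   0,   0,   0,   0]), array([-2,  0,  2,  4,  6,  8, 10, 12, 14, 16, 18, 20, 22, 24, 26, 28, 30,
       32, 34, 36, 38]))
[(306, np.float64(-274.0), np.float64(59.0)), (307, np.float64(-273.0), np.float64(56.0)), (308, np.float64(-249.0), np.float64(34.0)), (309, np.float64(-246.0), np.float64(29.0)), (310, np.float64(-247.0), np.float64(27.0)), (311, np.float64(-250.0), np.float64(27.0)), (312, np.float64(-248.0), np.float64(24.0)), (313, np.float64(-247.0), np.float64(20.0)), (314, np.float64(-251.0), np.float64(21.0)), (315, np.float64(-24
[... 1290 characters left out ...]
64(-253.0), np.float64(37.0)), (309, np.float64(-256.0), np.float64(37.0)), (310, np.float64(-255.0), np.float64(33.0)), (311, np.float64(-257.0), np.float64(33.0)), (312, np.float64(-255.0), np.float64(29.0)), (313, np.float64(-256.0), np.float64(27.0)), (314, np.float64(-253.0), np.float64(22.0)), (315, np.float64(-257.0), np.float64(23.0)), (316, np.float64(-256.0), np.float64(20.0)), (317, np.float64(-255.0), np.float64(17.0)), (318, np.float64(-247.0), np.float64(7.0)), (319, np.float64(-243.0), np.float64(1.0)), (320, np.float64(-246.0), np.float64(1.0)), (321, np.float64(-249.0), np.float64(1.0)), (322, np.float64(-251.0), np.float64(1.0)), (323, np.float64(-252.0), np.float64(-0.0))]
```

```bash
python3 -m inch '[[0,0,0,0,0,-0.4,0.5],[0,0,0,0,0,-0.8,0.5],[0,0,0,0,0,-0.8,0.5],[0,0,0,-0.5,-0.7,-0.4,0.5],[0,0,0,-0.6,-1,0,0.5],[0,0,0,-0.6,-1,0,0.5],[0,0,0,-0.6,-1,0,0.5],[0,0,0,-0.6,-1,0,0.5]]'
python3 -m inch '[[0,0,0,-0.6,-1,0,0.5],[0,0,0,-0.48,-1,0,0.5],[0,0,0,-0.3,-0.84,0,0.5],[0,0,0,0,0,0,0.5],[0,0,0,0,0,0,0.5],[0,0,0,0,0,0,0.5]]'
cat >> meas.py <<'E'
def held(name,x,y,zlo,zhi,R=26):
    f=load(name);P=wcloud(f).reshape(-1,3);q=P[np.isfinite(P).all(1)];q=q[(np.hypot(q[:,0]-x,q[:,1]-y)<31)&(q[:,2]>zlo)&(q[:,2]<zhi)&(abs(q[:,1]-y)<27)]
    m=np.median(q[:,2]); c,e=circ(q,R); print('held',c.round(1),e.round(2),m.round(1),len(q), q[:,0].min().round(1),q[:,0].max().round(1))
E
python3 - <<'E'
from meas import *
shot('wrist','w6'); e=r.sense()['eef_pos']; print(e); meas('w6',IT); zr=e[2]+8.8+17
held('w6',e[0],e[1],zr-2,zr+3.5)
E
```

```text
clock: 5.28
eef_pos: [510.6, -96.2, 52.1]
tcp_rot: [3.141, -0.001, -0.001]
contact_force: [0.5, 0.5, -0.2]
opening: 0.631
grasp_force: 31.9
clock: 5.78
eef_pos: [477.5, -26.2, 51.8]
tcp_rot: [3.141, -0.001, 0.0]
contact_force: [-0.6, -0.5, 0.2]
opening: 0.634
grasp_force: 31.9
[477.60135602 -26.56820599  51.69072492]
fine few 0
coarse [ 465.8 -270.8] rms 2.69 ext [ 463.9 -261.1] [53. 39.] z 16.7 777
pan [476.4 -25.3] rms 1.32 ext [489.  -25.3] [34. 60.] z 25.0 1781
held [478.1 -26.6] 0.94 78.6 3388 450.2 505.2
```

View pics/w6.png

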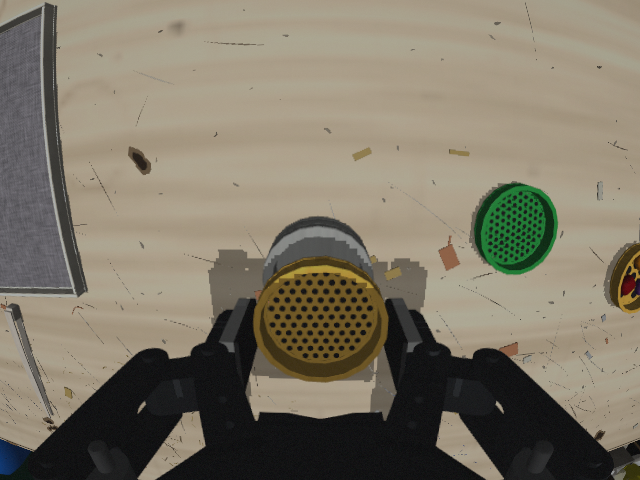

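Held sieve level, centred over the pan to ~1 mm. Lower it in.

```bash
python3 -m inch '[[0,0,0,-0.05,-0.02,0.6,0.5],[0,0,0,0,0,0.5,0.5],[0,0,0,0,0,0.3,0.5],[0,0,0,0,0,0.1,0.5],[0,0,0,0,0,0.06,0.5],[0,0,0,0,0,0.04,0.5],[0,0,0,0,0,0,0.5]]'
python3 -m inch '[[0,0,0,0,0,0.04,0.5],[0,0,0,0,0,0.04,0.5],[0,0,0,0,0,0,0.5],[0,0,0,0,0,0,0.5]]'
```

```text
clock: 6.42
eef_pos: [475.8, -25.7, 11.4]
tcp_rot: [3.142, -0.0, -0.001]
contact_force: [-0.7, -0.1, -0.9]
opening: 0.626
grasp_force: 31.9
clock: 6.75
eef_pos: [475.6, -25.5, 9.3]
tcp_rot: [3.142, -0.0, -0.0]
contact_force: [0.5, -0.3, -0.9]
opening: 0.627
grasp_force: 31.9
```

```bash
python3 -m inch '[[0,0,0,0,0,0.03,0.5],[0,0,0,0,0,0,0.5],[0,0,0,0,0,0,0.5]]'
```

```text
clock: 7.0
eef_pos: [475.7, -25.5, 9.1]
tcp_rot: [3.142, -0.0, -0.0]
contact_force: [-2.7, -0.4, 10.9]
opening: 0.632
grasp_force: 33.0
```

```bash
python3 -m inch '[[0,0,0,0,0,0,0.34],[0,0,0,0,0,0,0.3],[0,0,0,0,0,0,0.25],[0,0,0,0,0,0,0.2],[0,0,0,0,0,-0.5,0.15],[0,0,0,0,0,-1,0.1],[0,0,0,0,0,-1,0],[0,0,0,0,0,-1,0]]'
python3 -m inch '[[0,0,0,0,0,-0.5,0],[0,0,0,0,0,0,0],[0,0,0,0,0,0,0]]'
python3 - <<'E'
from meas import *
shot('wrist','w7'); e=r.sense()['eef_pos']; print(e); meas('w7',[('fineonpan',(477,-26),35,26),IT[1]])
E
```

```text
clock: 7.67
eef_pos: [475.0, -25.5, 96.6]
tcp_rot: [-3.142, 0.001, -0.0]
contact_force: [0.9, -0.8, -0.3]
opening: 1.002
grasp_force: 0.0
clock: 7.92
eef_pos: [475.9, -25.6, 108.8]
tcp_rot: [3.142, -0.002, -0.0]
contact_force: [1.0, -0.2, -0.6]
opening: 1.0
grasp_force: 0.0
[475.20308952 -25.56369241 108.03039392]
fineonpan [476.1 -25.9] rms 0.89 ext [475.6 -26.2] [54. 54.] z 35.8 1343
coarse [ 464.8 -269.3] rms 2.97 ext [ 464.5 -269.2] [54. 56.] z 16.6 1181
```

Fine sieve seated (rim z ≈ 35, axis (476.1,-25.9)). Now to the coarse one.

```bash
python3 -m inch '[[0,0,0,-0.05,0.8,0,0],[0,0,0,-0.05,1,0,0],[0,0,0,-0.05,1,0,0],[0,0,0,-0.05,1,0,0],[0,0,0,-0.05,1,0,0],[0,0,0,-0.05,1,0,0],[0,0,0,-0.05,1,0,0],[0,0,0,-0.05,1,0,0]]'
python3 -m inch '[[0,0,0,0,1,0.5,0],[0,0,0,0,0.98,1,0.1],[0,0,0,0,0,0.8,0.25],[0,0,0,0,0,0.4,0.25],[0,0,0,0,0,0,0.25],[0,0,0,0,0,0,0.25],[0,0,0,0,0,0,0.25]]'
python3 - <<'E'
from meas import *
from tip import tip
tip('w8'); meas('w8',[IT[1]])
E
```

```text
clock: 8.63
eef_pos: [464.3, -221.4, 106.8]
tcp_rot: [-3.14, 0.002, -0.0]
contact_force: [0.4, -0.5, -0.1]
opening: 0.998
grasp_force: 0.0
clock: 9.22
eef_pos: [465.7, -269.5, 41.3]
tcp_rot: [-3.142, -0.0, 0.001]
contact_force: [1.0, -0.2, 0.3]
opening: 0.752
grasp_force: 0.0
pad 1 2397 [58.8 61.7 62.7 64.7 72.3] y -237.7 x 453.3 477.8
pad -1 2365 [59.8 61.3 62.5 64.5 72.1] y -302.3 x 453.5 477.9
[ 466.  -269.7   41.8] 0.7516520646262738 [-0.6  0.4  0.6]
coarse [ 465.1 -270.4] rms 3.17 ext [ 464.7 -270.2] [55. 55.] z 17.2 3582
```

```bash
python3 -m inch '[[0,0,0,-0.03,0.02,0.6,0.25],[0,0,0,0,0,0.6,0.28],[0,0,0,0,0,0.4,0.3],[0,0,0,0,0,0.3,0.3],[0,0,0,0,0,0.1,0.3],[0,0,0,0,0,0,0.3],[0,0,0,0,0,0,0.3]]'
python3 -c "
from tip import *; tip('w9',5)"
```

```text
clock: 9.85
eef_pos: [465.0, -270.6, -8.7]
tcp_rot: [3.141, -0.0, -0.0]
contact_force: [-0.1, -0.1, -0.6]
opening: 0.7
grasp_force: 0.0
pad 1 2461 [ 8.7 10.7 11.7 14.2 19.3] y -241.0 x 452.9 477.3
pad -1 2340 [ 7.3 10.5 11.6 13.9 20.8] y -301.3 x 453.0 477.1
[ 465.1 -270.7   -8.5] 0.7025410629057598 [ 0.2  0.7 -0.3]
```

Good. Close gently and lift slowly.

```bash
python3 -m inch '[[0,0,0,0,0,0,0.32],[0,0,0,0,0,0,0.34],[0,0,0,0,0,0,0.36],[0,0,0,0,0,0,0.38],[0,0,0,0,0,0,0.42],[0,0,0,0,0,0,0.5],[0,0,0,0,0,0,0.5],[0,0,0,0,0,0,0.5]]' 30
python3 -m inch '[[0,0,0,0,0,-0.2,0.5],[0,0,0,0,0,-0.4,0.5],[0,0,0,0,0,-0.6,0.5],[0,0,0,0,0,-0.6,0.5],[0,0,0,0,0,-0.6,0.5],[0,0,0,0,0,-0.4,0.5],[0,0,0,0,0,-0.2,0.5],[0,0,0,0,0,0,0.5]]'
python3 - <<'E'
from meas import *
shot('wrist','w10'); e=r.sense()['eef_pos']; print(e); zr=e[2]+8.8+17
held('w10',e[0],e[1],zr-2,zr+3.5)
E
```

```text
clock: 10.57
eef_pos: [465.0, -270.6, -8.3]
tcp_rot: [3.141, -0.001, -0.0]
contact_force: [-2.1, 1.8, 8.8]
opening: 0.635
grasp_force: 30.0
clock: 11.23
eef_pos: [465.4, -271.0, 67.3]
tcp_rot: [3.14, -0.002, -0.0]
contact_force: [0.9, -0.1, -1.7]
opening: 0.629
grasp_force: 32.1
[ 464.88733273 -270.70392646   66.38600689]
held [ 465.3 -271.6] 3.09 92.9 5321 437.3 492.7
```

```bash
python3 -m inch '[[0,0,0,0,-0.2,0,0.5],[0,0,0,0.03,-0.4,0,0.5],[0,0,0,0.03,-0.6,0,0.5],[0,0,0,0.03,-0.6,0,0.5],[0,0,0,0.03,-0.6,0,0.5],[0,0,0,0.03,-0.6,0,0.5],[0,0,0,0.03,-0.6,0,0.5],[0,0,0,0.03,-0.6,0,0.5]]'
python3 -m inch '[[0,0,0,0.03,-0.6,0,0.5],[0,0,0,0.03,-0.6,0,0.5],[0,0,0,0.03,-0.6,0,0.5],[0,0,0,0.03,-0.6,0,0.5],[0,0,0,0.03,-0.6,0,0.5],[0,0,0,0.03,-0.6,0,0.5],[0,0,0,0.04,-0.6,0,0.5],[0,0,0,0,-0.6,0,0.5]]'
python3 -m inch '[[0,0,0,0,-0.5,0,0.5],[0,0,0,0,-0.3,0,0.5],[0,0,0,0,0,0,0.5],[0,0,0,0,0,0,0.5],[0,0,0,0,0,0,0.5]]'
python3 - <<'E'
from meas import *
shot('wrist','w11'); e=r.sense()['eef_pos']; print(e); zr=e[2]+8.8+17
held('w11',e[0],e[1],zr-2,zr+3.5); meas('w11',[('fineonpan',(476,-26),35,26)])
E
```

```text
clock: 11.95
eef_pos: [469.2, -163.8, 65.1]
tcp_rot: [-3.141, 0.002, -0.0]
contact_force: [-0.1, 1.0, -1.2]
opening: 0.634
grasp_force: 32.0
clock: 12.62
eef_pos: [474.7, -44.0, 65.2]
tcp_rot: [-3.141, 0.001, -0.0]
contact_force: [-0.3, 0.9, -1.1]
opening: 0.629
grasp_force: 32.0
clock: 13.03
eef_pos: [475.3, -25.8, 65.7]
tcp_rot: [3.141, 0.0, -0.0]
contact_force: [0.0, 0.6, -1.2]
opening: 0.632
grasp_force: 32.0
[475.38708228 -25.97549128  65.78937605]
held [475.4 -26.6] 2.92 91.5 4724 447.4 502.8
fineonpan [475.7 -26. ] rms 0.83 ext [488.6 -25.8] [29. 54.] z 35.9 965
```

View pics/w11.png

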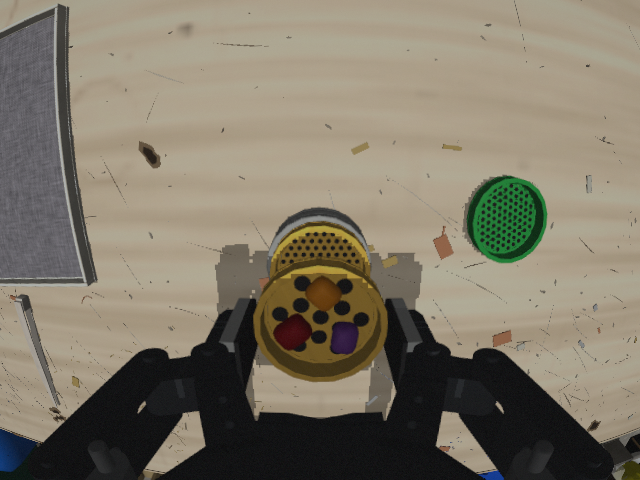

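Coarse sieve held level with all three stones, aligned. Lower.

```bash
python3 -m inch '[[0,0,0,0.02,0,0.3,0.5],[0,0,0,0,0,0.4,0.5],[0,0,0,0,0,0.4,0.5],[0,0,0,0,0,0.3,0.5],[0,0,0,0,0,0.2,0.5],[0,0,0,0,0,0.1,0.5],[0,0,0,0,0,0.04,0.5],[0,0,0,0,0,0,0.5]]'
python3 -m inch '[[0,0,0,0,0,0.03,0.5],[0,0,0,0,0,0.03,0.5],[0,0,0,0,0,0,0.5],[0,0,0,0,0,0,0.5]]'
```

```text
clock: 13.75
eef_pos: [475.9, -25.5, 22.2]
tcp_rot: [-3.142, 0.0, -0.0]
contact_force: [0.1, 0.0, -0.7]
opening: 0.63
grasp_force: 32.0
clock: 14.08
eef_pos: [476.2, -25.6, 21.2]
tcp_rot: [3.142, -0.0, -0.0]
contact_force: [0.5, -0.4, -0.7]
opening: 0.63
grasp_force: 32.0
```

```bash
python3 -m inch '[[0,0,0,0,0,0.03,0.5],[0,0,0,0,0,0,0.5],[0,0,0,0,0,0,0.5]]'; python3 -m inch '[[0,0,0,0,0,0.03,0.5],[0,0,0,0,0,0,0.5],[0,0,0,0,0,0,0.5]]'
```

```text
clock: 14.33
eef_pos: [476.2, -25.6, 20.8]
tcp_rot: [3.142, -0.0, -0.0]
contact_force: [-1.7, 0.1, 8.1]
opening: 0.629
grasp_force: 32.8
clock: 14.58
eef_pos: [476.3, -25.6, 20.7]
tcp_rot: [3.142, -0.001, -0.0]
contact_force: [-5.2, 0.1, 19.0]
opening: 0.632
grasp_force: 33.9
```

```bash
python3 -m inch '[[0,0,0,0,0,-0.02,0.34],[0,0,0,0,0,0,0.3],[0,0,0,0,0,0,0.25],[0,0,0,0,0,0,0.15],[0,0,0,0,0,-0.4,0.1],[0,0,0,0,0,-0.8,0],[0,0,0,0,0,-0.6,0],[0,0,0,0,0,0,0]]'
python3 -m inch '[[0,0,0,0,0,0,0],[0,0,0,0,0,0,0],[0,0,0,0,0,0,0]]'
python3 - <<'E'
from meas import *
shot('wrist','w12'); e=r.sense()['eef_pos']; print(e)
meas('w12',[('coarse',(476,-26),46,26),('fine',(476,-26),35,28),('pan',(476,-26),24,30)])
shot('side','d12'); P=cloud(load('d12')); q=rim(P,np.array([476,-26]),46); print(circ(q,26),np.median(q[:,2]))
im=cv2.imread('pics/d12.png')[205:295,236:356]; cv2.imwrite('pics/c12.png',cv2.resize(im,(800,600),interpolation=cv2.INTER_CUBIC))
E
```

```text
clock: 15.25
eef_pos: [477.8, -25.7, 67.7]
tcp_rot: [3.141, -0.004, -0.0]
contact_force: [0.3, -0.1, 0.5]
opening: 1.002
grasp_force: 0.0
clock: 15.5
eef_pos: [475.4, -25.5, 64.3]
tcp_rot: [-3.142, 0.001, -0.0]
contact_force: [0.3, -0.7, 0.4]
opening: 1.0
grasp_force: 0.0
[475.3776848  -25.52853966  64.26511271]
coarse [476.4 -26.3] rms 3.19 ext [475.9 -26.2] [54. 54.] z 46.2 3799
fine [469.9 -15.6] rms 4.09 ext [477.2 -26.3] [53. 53.] z 36.8 4584
pan [473.8 -25.7] rms 1.01 ext [487.2 -25.3] [38. 59.] z 25.1 1098
(array([476.73470043, -27.01290398]), np.float64(2.9674941767379406)) 45.34582494583839
```

View pics/c12.png

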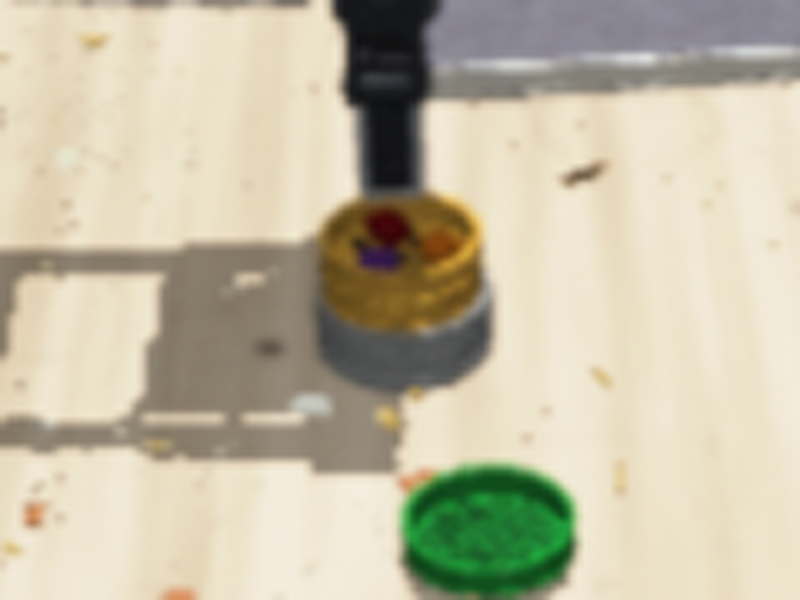

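The crop shows the stack assembled: coarse with three stones over fine over pan at crop (403,290), rim level at z ≈ 46. Descend around the pan.

```bash
python3 -m inch '[[0,0,0,0.03,0.02,0.6,0],[0,0,0,0,0,0.8,0.1],[0,0,0,0,0,0.8,0.2],[0,0,0,0,0,0.5,0.2],[0,0,0,0,0,0.3,0.2],[0,0,0,0,0,0,0.22],[0,0,0,0,0,0,0.24],[0,0,0,0,0,0,0.24]]' 50
python3 - <<'E'
from meas import *
from tip import tip
tip('w13',2)
meas('w13',[('coarse',(476,-26),46,26)])
E
```

```text
clock: 16.27
eef_pos: [477.2, -26.1, -9.6]
tcp_rot: [3.142, -0.001, -0.0]
contact_force: [-0.2, -0.6, -0.0]
opening: 0.758
grasp_force: 0.0
pad 1 2380 [ 2.   2.7 11.6 14.8 23.4] y 6.2 x 464.8 490.8
pad -1 2474 [ 2.   2.3  2.7 10.9 19.8] y -59.3 x 464.8 491.2
[477.3 -26.1  -9.4] 0.760143095129462 [-0.3 -0.5 -0.1]
coarse [476.4 -26.4] rms 3.46 ext [477.7 -25.8] [52. 86.] z 46.0 8804
```

```bash
python3 -m inch '[[0,0,0,-0.02,0,0.2,0.24],[0,0,0,0,0,0,0.26],[0,0,0,0,0,0,0.27],[0,0,0,0,0,0,0.28],[0,0,0,0,0,0,0.29],[0,0,0,0,0,0,0.31],[0,0,0,0,0,0,0.35],[0,0,0,0,0,0,0.5]]' 50
python3 -m inch '[[0,0,0,0,0,0,0.5],[0,0,0,0,0,0,0.5],[0,0,0,0,0,0,0.5]]' 60
```

```text
clock: 16.98
eef_pos: [476.3, -25.8, -14.5]
tcp_rot: [-3.141, -0.0, -0.0]
contact_force: [-1.6, 3.0, 9.9]
opening: 0.69
grasp_force: 51.6
clock: 17.23
eef_pos: [476.4, -25.9, -14.4]
tcp_rot: [-3.141, -0.0, -0.0]
contact_force: [-1.6, 4.5, 11.4]
opening: 0.686
grasp_force: 61.8
```

```bash
python3 -m inch '[[0,0,0,0,0,-0.1,0.5],[0,0,0,0,0,-0.2,0.5],[0,0,0,0,0,-0.4,0.5],[0,0,0,0,0,-0.6,0.5],[0,0,0,0,0,-0.6,0.5],[0,0,0,0,0,-0.6,0.5],[0,0,0,0,0,-0.6,0.5],[0,0,0,0,0,-0.6,0.5]]'
python3 -m inch '[[0,0,0,0,0,-0.5,0.5],[0,0,0,0,0,-0.3,0.5],[0,0,0,0,0,-0.1,0.5],[0,0,0,0,0,0,0.5],[0,0,0,0,0,0,0.5]]'
python3 - <<'E'
from meas import *
shot('wrist','w14'); e=r.sense()['eef_pos']; print(e)
held('w14',e[0],e[1],e[2]+56,e[2]+64)
im=cv2.imread('pics/w14.png')[180:420,160:480]; cv2.imwrite('pics/c14.png',cv2.resize(im,(800,600)))
E
```

```text
clock: 17.9
eef_pos: [476.0, -26.2, 78.8]
tcp_rot: [3.141, -0.0, -0.0]
contact_force: [-0.1, 0.4, -3.6]
opening: 0.685
grasp_force: 65.0
clock: 18.32
eef_pos: [475.9, -26.1, 99.6]
tcp_rot: [-3.142, 0.0, -0.0]
contact_force: [-0.2, 1.0, -3.1]
opening: 0.686
grasp_force: 65.0
[475.69075424 -26.05690818  99.35549634]
held [475.6 -27.6] 3.38 159.8 7938 457.2 503.4
```

View pics/c14.png

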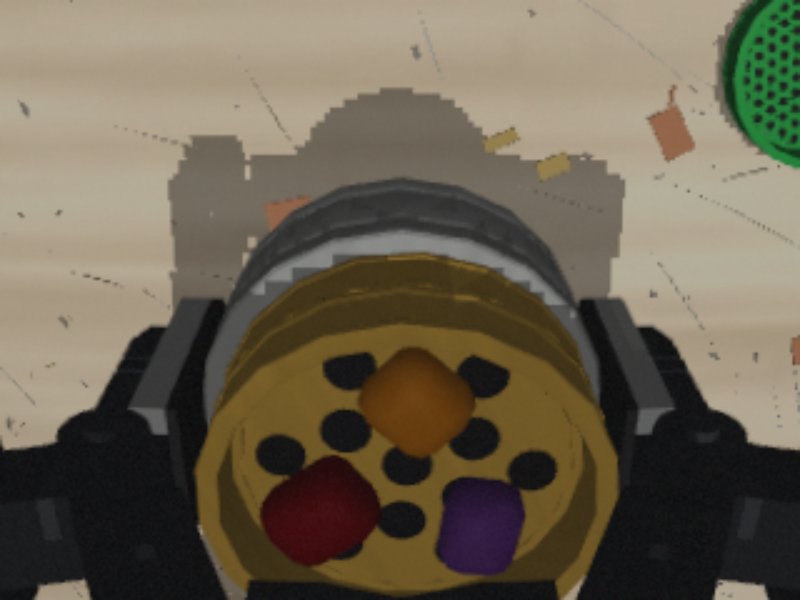

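The stack is lifted complete with all three stones inside (3 N extra weight). Carry it to the tray centre.

```bash
python3 -m inch '[[0,0,0,0.065,-0.2,0,0.5],[0,0,0,0.13,-0.4,0,0.5],[0,0,0,0.195,-0.6,0,0.5],[0,0,0,0.195,-0.6,0,0.5],[0,0,0,0.195,-0.6,0,0.5],[0,0,0,0.195,-0.6,0,0.5],[0,0,0,0.195,-0.6,0,0.5],[0,0,0,0.195,-0.6,0,0.5]]'
python3 -m inch '[[0,0,0,0.195,-0.6,0,0.5],[0,0,0,0.195,-0.6,0,0.5],[0,0,0,0.195,-0.6,0,0.5],[0,0,0,0.195,-0.6,0,0.5],[0,0,0,0.195,-0.6,0,0.5],[0,0,0,0.195,-0.6,0,0.5],[0,0,0,0.195,-0.6,0,0.5],[0,0,0,0.16,-0.5,0,0.5]]'
python3 -m inch '[[0,0,0,0.09,-0.26,0,0.5],[0,0,0,0,0,0,0.5],[0,0,0,0,0,0,0.5],[0,0,0,0,0,0,0.5],[0,0,0,0,0,0,0.5],[0,0,0,0,0,0,0.5],[0,0,0,0,0,0,0.5],[0,0,0,0,0,0,0.5]]'
python3 - <<'E'
from h import *
f=shot('side','d15'); print(r.sense()['eef_pos'],r.sense()['qvel'].round(4))
im=cv2.imread('pics/d15.png')[100:250,220:420]; cv2.imwrite('pics/c15.png',cv2.resize(im,(800,600),interpolation=cv2.INTER_CUBIC))
E
```

```text
clock: 19.03
eef_pos: [510.5, 80.6, 99.4]
tcp_rot: [-3.142, 0.001, -0.0]
contact_force: [0.1, -1.4, -2.4]
opening: 0.687
grasp_force: 65.1
clock: 19.7
eef_pos: [549.1, 198.2, 99.8]
tcp_rot: [-3.141, -0.0, -0.0]
contact_force: [0.2, 0.6, -2.6]
opening: 0.687
grasp_force: 65.0
clock: 20.37
eef_pos: [550.8, 202.6, 100.0]
tcp_rot: [-3.142, -0.0, -0.001]
contact_force: [-0.1, 0.8, -2.9]
opening: 0.684
grasp_force: 65.0
[550.85767958 202.61821696 100.00679773] [ 0.0031  0.0021 -0.0033 -0.0006 -0.001  -0.    ]
```

View pics/c15.png

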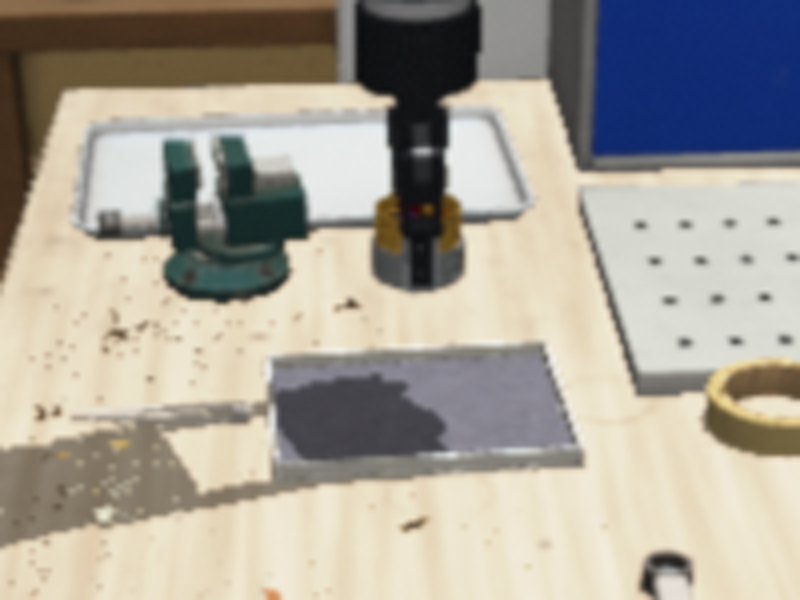

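The stack is held level at crop (418,245), about 110 mm above the bench over the tray centre. Everything is still, so I'm handing in.

```bash
python3 -c "
from rig import r
print(r.sign_off())"
```

```text
the job is handed in; nothing more can be done
None
```

I built the stack with all three stones in the coarse sieve and handed it in held still and level by the pan, about 11 cm over the middle of the tray. The hand-in gave no verdict.

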